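# Switch on the tab-lock isolator

## Robot

A 6-joint arm with a two-finger parallel gripper is mounted at the origin on a cart in front of the work surface, level with it; the furniture and walls round the work are solid. World frame = base frame: x ahead of the robot, y to its left, z up, the work surface at z = 0. Lengths are in m, angles in rad, forces in N, time in s.
With the tool pointing down it reaches from about 0.35 to 0.975 m from the base axis. Payload 4.9 kg.
Tool frame: the origin (TCP) lies at the very end of the fingers, on their centre line; the grasp point (between the pads) lies 19 mm behind it; z points along the fingers, y is the line along which they close (so a half turn about z gives the same grasp; the last joint's range is limited). The gripper opens to 85 mm and grips with 20 to 120 N. Pads are 22 mm wide; open, the fingers measure 114 mm over their backs; the gripper's body (76 mm by 85 mm) begins 54 mm behind the grasp point. The pads swing forward as they close: fully open they stand 13 mm farther back than shut.
Start: joints at [-1.257, 0.053, 1.613, -0, 1.476, -0.119], TCP at [0.262, -0.567, 0.231] pointing down, gripper open.
Joint ranges: [-3.01, 3.01], [-1.01, 2.22], [0.06, 2.58], [-1.02, 4.17], [0.09, 2.62], [-3.14, 3.14]. Speed limits (rad/s): [2.57, 2.57, 3.14, 3.14, 3.14, 3.14].

## Interface

Orientations are given as a rotation vector (axis times angle).
In Python, from station import ctrl, imaging gives the robot as it stands.
- The arm moves only by the tool play_rows, never from a script. Its argument "series" is a list of rows, each a list of 3 entries, a list of its own where there are three numbers: the opening, from 0 (shut) to 1 (fully open), then the shift along the tool's x, y, z each as a share of 0.05 m, from -1 to 1, then the turn, a rotation vector about the tool's x, y, z each as a share of 8 degrees, from -1 to 1. In form: [[grip, [dx, dy, dz], [ax, ay, az]], ...]. A call has 1 to 8 rows; each row shifts and turns the commanded pose from where the row before left it, along the tool's axes as they then stand; what a row does not reach is not made up. A row lasts 1/8 s, in which the tool goes at most 62.5 mm and 10.7 degrees, less where a joint would pass 70% of its speed; a pose out of reach is approached as far as the arm can. A call with a number of a shift or a turn outside -1 to 1 is refused whole. A call with a gripper value outside its range is refused whole. The fingers move at their own pace and stop on an object; "force" is the grip in N (left out, the last holds). Time passes only in rows, so rows that do not move let the fingers close. It gives the time, the measured TCP pose, the force, the opening and the grip force at its end, in the units of the state.
- ctrl.get_obs(): the state, without advancing time (a new reading comes with each control period).
- imaging.get_image(name): name is "scene" or "top" or "wrist"; returns a dict with "color" (384x512x3 uint8, blue, green, red), "fx", "fy", "cx", "cy" (pixels), "D" ([k1, k2, p1, p2, k3] as OpenCV has them; the pictures are not rectified), "extrinsics" (4x4, takes a point from world to camera coordinates); the wrist camera has in their place "hand_eye" (4x4, takes a point from camera to tool coordinates, whose origin is the TCP and whose axes are the flange's). Camera axes: x right, y down, z forward; pixel columns grow to the right and rows downward; lengths in m; the calibration is good to about 2 mm. A picture is of the moment at which its call begins: read the wrist's pose just before it. There is no depth.
- ctrl.finish_job(): hands the job in; it is judged then, once.
The state is a dict: "t": time; "q": joint angles; "dq": joint speeds; "effort": joint torques, N m; "tool_pos": TCP position; "tool_rot": TCP orientation; "contact_force": force on the tool from outside, world axes, zero at the start; "wrist_torque": the same for the moment, N m; "opening": finger opening in m; "grip_force": force on a finger pad.
Only numpy, scipy, OpenCV 4.12 (cv2) and the standard library are available. Lean on these libraries where they do the work, as an engineer would, in place of code of your own. Each camera call takes 0.05 s, during which the arm holds its last target. There are 200 camera calls.

## Task

Two grey isolator boxes stand on the workbench, both locked off. Switch on the one with the orange release tabs: pinch its two tabs together, turn the knob clockwise from the red marks to the green marks, and let go so that the tabs spring out and lock it there. Leave the knob with the blue tabs off.

Things in the scene. Friction and masses are not known exactly. Their poses are not given: they have to be found in the camera images.
- orange_grip (a point): point on the upright axis of the orange-tabbed knob, at grasp height, 83 mm above the bench; z up, y runs through both tabs and turns with the knob. Grey box 110 x 110 x 45 mm, fixed, axis at its middle. Black knob body 36 mm along x, 17 along y, top at this height. Round it a fixed slotted collar, 72 mm inside, 88 outside, top 25 mm below this point: keep fingertips above it
- orange_knob (a joint): orange-tabbed knob (left or right box, varies): rad, 0 = off (tabs at red marks), 1.047 = on (tabs at green marks), grows clockwise from above, stops at -0.15 and 1.197; turns with 0.05 N m once both tabs are in. Let go within 0.19 of 0 or 1.047 the tabs spring out and lock; in between the collar holds them in and the knob stays put
- orange_tab_a (a joint): one of two mirrored orange tabs: m pushed in, 0 = out, 0.012 = fully in, freed at 0.0055. Upright paddles 18 mm wide (x), 6 thick, reaching 12 mm above orange_grip; outer faces 27 mm either side of the axis (54 across, 30 when fully in). Springs of 2 to 6 N each; both must be in at once
- blue_knob (a joint): the same knob with blue tabs on the other, otherwise identical box, 0.16 m or more away: rad, 0 = off; play up to 0.19 while locked. To be left off

How it is judged:
By the outcome, as a careful person would: the job done as asked, in the order asked, and still so for the second after the job is handed in, with the robot touching nothing.
It also fails if it takes over 32 s, if anything falls off the work surface, if the arm or the gripper's body presses on something with over 40 N, if the wrist force passes 120 N, or if a joint passes its speed limit or range.

## Working session

There is one attempt and no reset: what is moved stays moved. The work goes in short steps, Python scripts to look and compute and a tool call to move; the robot and the scene stay as the last step left them, time stands still between calls to the robot, and variables do not carry over. Pictures are saved under pics/ and viewed, at most 10 in all, crops included, and the job is handed in when it is done.

Besides the shell and the picture viewer there is one more tool, called after "Request:" by a JSON object that holds its "fn" and its "kwargs". play_rows: Moves the arm, as the interface text tells. Shift numbers are shares of 0.05 m and turn numbers shares of 8 degrees, none past 1 either way. Its arguments: {"type":"object","properties":{"series":{"type":"array"},"force":{"type":"number"}},"required":["series"]}

```bash
mkdir -p pics
cat > h.py <<'E'
import numpy as np, cv2
from station import ctrl, imaging
def snap(n,f):
    o=ctrl.get_obs(); m=imaging.get_image(n); cv2.imwrite('pics/'+f,m['color'])
    K=np.array([[m['fx'],0,m['cx']],[0,m['fy'],m['cy']],[0,0,1]]); D=np.array(m['D'])
    if n=='wrist':
        T=np.eye(4);T[:3,:3]=cv2.Rodrigues(np.array(o['tool_rot'],float))[0];T[:3,3]=o['tool_pos']; T=T@np.array(m['hand_eye'])
    else: T=np.linalg.inv(np.array(m['extrinsics']))
    return m['color'],K,D,T
def ray(uv,K,D,T):
    p=cv2.undistortPoints(np.array([[uv]],float),K,D)[0,0]
    return T[:3,3],T[:3,:3]@np.array([p[0],p[1],1])
def plane(uv,z,K,D,T):
    c,d=ray(uv,K,D,T); return c+d*(z-c[2])/d[2]
def tri(rs):
    A=0;b=0
    for c,d in rs:
        d=d/np.linalg.norm(d);P=np.eye(3)-np.outer(d,d);A=A+P;b=b+P@c
    x=np.linalg.solve(A,b); return x,[np.linalg.norm((np.eye(3)-np.outer(d,d)/(d@d))@(x-c)) for c,d in rs]
def blobs(img,lo,hi,amin=15):
    m=cv2.inRange(cv2.cvtColor(img,cv2.COLOR_BGR2HSV),lo,hi)
    n,l,s,c=cv2.connectedComponentsWithStats(m)
    return [(c[i].round(1),s[i].tolist()) for i in range(1,n) if s[i,4]>=amin]
ORANGE=((8,130,90),(22,255,255)); BLUE=((95,120,60),(130,255,255))
E
python3 - <<'E'
from h import *
print(ctrl.get_obs())
for n in ('scene','top','wrist'):
    im,K,D,T=snap(n,n+'0.png'); print(n,T.round(3).tolist(),K[0,0])
    for nm,c in (('o',ORANGE),('b',BLUE)):
        for b in blobs(im,*c): print(nm,b)
a=[cv2.imread('pics/%s0.png'%n) for n in('scene','top')]
cv2.imwrite('pics/both.png',cv2.resize(np.vstack(a),None,fx=.78,fy=.78))
E
```

```text
{'t': 0.0, 'q': array([-1.25700439e+00,  5.33398352e-02,  1.61428327e+00,  7.03350637e-06,
        1.47596723e+00, -1.19011497e-01]), 'dq': array([-1.03628045e-03,  3.86433671e-06,  4.57866513e-04, -1.26954035e-03,
       -2.06917154e-03, -4.35414893e-04]), 'effort': array([-6.23212018e-04, -3.93681121e+01, -3.70177746e+01, -9.25045470e-05,
        7.14503549e-03, -1.14502635e-05]), 'tool_pos': array([ 0.2619422 , -0.5667896 ,  0.23007996]), 'tool_rot': array([-3.06637705e+00, -6.74124200e-01,  2.93991106e-04]), 'contact_force': array([ 0.55143365, -0.84422493, -0.57874558]), 'wrist_torque': array([0.04315749, 0.0218945 , 0.06000011]), 'grip_force': 0.0, 'opening': 0.08549111195920825}
scene [[-0.829, -0.378, 0.412, 0.168], [-0.559, 0.541, -0.628, 0.628], [0.015, -0.751, -0.66, 0.651], [0.0, 0.0, 0.0, 1.0]] 365.1322589752723
o (array([107.5,   2. ]), [102, 0, 11, 6, 48])
o (array([126.1,   0.5]), [123, 0, 9, 3, 15])
o (array([416.9,  16.2]), [413, 15, 8, 4, 25])
o (array([146.8,  30.1]), [125, 21, 43, 25, 425])
o (array([112.3,  38.7]), [108, 30, 9, 22, 110])
o (array([144.1,  45. ])
[... 2921 characters left out ...]
172, 9, 10, 57])
b (array([479.9, 175.3]), [477, 172, 6, 7, 28])
b (array([235.9, 192.8]), [234, 184, 5, 18, 49])
b (array([339.5, 194.4]), [338, 190, 4, 10, 25])
b (array([457.9, 193.4]), [455, 191, 7, 7, 15])
b (array([467. , 196.1]), [463, 193, 9, 8, 38])
b (array([467.7, 210.3]), [457, 199, 19, 20, 90])
b (array([242.6, 229.1]), [241, 220, 5, 19, 74])
wrist [[0.42, -0.869, -0.26, 0.328], [-0.907, -0.403, -0.118, -0.538], [-0.002, 0.286, -0.958, 0.373], [0.0, 0.0, 0.0, 1.0]] 266.9555222152485
o (array([423.4, 371. ]), [418, 357, 13, 27, 206])
b (array([411.3,  49.7]), [400, 39, 26, 26, 214])
b (array([403.6, 127.4]), [376, 101, 59, 43, 831])
b (array([422.6, 108.8]), [420, 106, 7, 8, 28])
```

View pics/both.png

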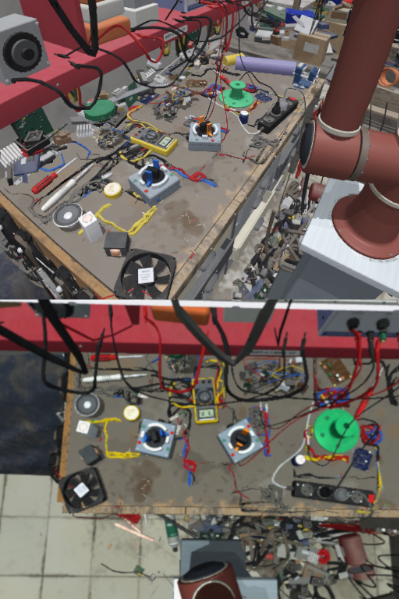

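View crops.

The overview shows both boxes. In the top view the blue-tabbed one is near (197,174) and the orange-tabbed one near (308,177). In the scene view they are near (195,218) and (263,160).

Run:
```python
from h import *
im,K,D,T=snap('top','t1.png'); im2,K2,D2,T2=snap('scene','s1.png')
a=cv2.resize(im[145:210,270:350],(640,520)[:2] if 0 else (400,325),interpolation=cv2.INTER_CUBIC)
b=cv2.resize(im2[130:195,225:305],(400,325),interpolation=cv2.INTER_CUBIC)
cv2.imwrite('pics/crop1.png',np.hstack([a,b]))
for nm,p,q in (('o1',(314.1,168.7),(258.1,153.1)),('o2',(305.3,187.5),(267.7,165.8)),('o1x',(314.1,168.7),(267.7,165.8)),('o2x',(305.3,187.5),(258.1,153.1))):
    print(nm,tri([ray(p,K,D,T),ray(q,K2,D2,T2)]), plane(p,.09,K,D,T), plane(q,.09,K2,D2,T2))
for p in ((208.4,171.3),(186.4,177.7)): print('b',plane(p,.09,K,D,T))
```

```text
o1 (array([ 0.5986311 , -0.05178755,  0.08096734]), [np.float64(0.0003327323122525311), np.float64(0.00033273231225263805)]) [ 0.59622329 -0.0504106   0.09      ] [ 0.5921336 -0.0409116  0.09     ]
o2 (array([ 0.55490455, -0.03203831,  0.06952868]), [np.float64(0.0005331451543563576), np.float64(0.000533145154356378)]) [ 0.55073403 -0.02932259  0.09      ] [ 0.54178765 -0.00861685  0.09      ]
o1x (array([ 0.59358447, -0.06556586,  0.03640449]), [np.float64(0.016144242228623387), np.float64(0.016144242228623346)]) [ 0.59622329 -0.0504106   0.09      ] [ 0.54178765 -0.00861685  0.09      ]
o2x (array([ 0.56015237, -0.01884132,  0.11328698]), [np.float64(0.015303860551204416), np.float64(0.015303860551204303)]) [ 0.55073403 -0.02932259  0.09      ] [ 0.5921336 -0.0409116  0.09     ]
b [0.58523547 0.19841349 0.09      ]
b [0.56897109 0.24913423 0.09      ]
```

View pics/crop1.png

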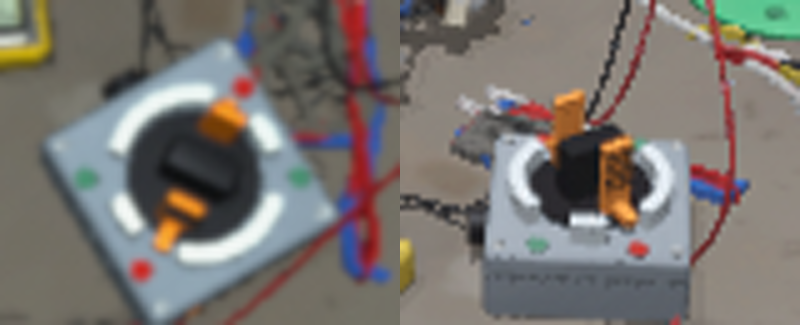

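The orange knob axis is about (0.575, -0.041), with the tabs about -29° from +x. That agrees between the tab triangulation and the direction of the red dots. Next I move above it and look from near.

Request:
{"fn": "play_rows", "kwargs": {"series": [[1,[0.92,-0.63,0],[0,0,0]],[1,[0.92,-0.63,0],[0,0,0]],[1,[0.92,-0.63,0],[0,0,0]],[1,[0.92,-0.63,0],[0,0,0]],[1,[0.92,-0.63,0],[0,0,0]],[1,[0.92,-0.63,0],[0,0,0]],[1,[0.92,-0.63,0],[0,0,0]],[1,[0.92,-0.63,0],[0,0,0]]], "force": 50}}

```text
t: 1.25
tool_pos: [0.4912, -0.1825, 0.2314]
tool_rot: [3.068, 0.674, 0.001]
contact_force: [1.2, -0.8, 0.4]
opening: 0.0854
grip_force: 0.0
```

Request:
{"fn": "play_rows", "kwargs": {"series": [[1,[0.92,-0.63,0],[0,0,0]],[1,[0.92,-0.63,0],[0,0,0]],[1,[0.92,-0.63,0],[0,0,0]],[1,[0,0,0],[0,0,-0.9]],[1,[0,0,0],[0,0,-0.9]],[1,[0,0,0],[0,0,-0.9]],[1,[0,0,0],[0,0,-0.9]],[1,[0,0,0],[0,0,-0.9]]]}}

```text
t: 2.25
tool_pos: [0.576, -0.0405, 0.2311]
tool_rot: [-2.706, -1.595, 0.0]
contact_force: [0.5, 0.1, 0.3]
opening: 0.0854
grip_force: 0.0
```

Run:
```python
from h import *
o=ctrl.get_obs();print(o['t'],o['tool_pos'],o['tool_rot'],o['q'])
im,K,D,T=snap('wrist','w1.png')
for nm,c in (('o',ORANGE),('b',BLUE)):
    for b in blobs(im,*c,40): print(nm,b)
```

```text
2.25 [ 0.57603383 -0.04053557  0.23111394] [-2.70619583e+00 -1.59523436e+00  4.53473190e-04] [-1.99087713e-01 -5.94213131e-02  1.72506992e+00 -3.48908078e-05
  1.47630089e+00  3.06422981e-01]
o (array([497.3,   4.3]), [493, 0, 11, 12, 70])
o (array([370.5,  41.5]), [355, 35, 36, 17, 53])
o (array([329.2,  70.4]), [307, 65, 47, 13, 97])
o (array([414.3, 117.5]), [409, 113, 12, 10, 62])
o (array([278.8, 178.2]), [274, 168, 11, 22, 160])
o (array([235.6, 180.9]), [227, 171, 14, 22, 154])
o (array([486.9, 253.5]), [483, 247, 9, 13, 42])
o (array([493.4, 273.6]), [476, 258, 36, 36, 330])
o (array([305.8, 314.4]), [300, 307, 11, 12, 40])
o (array([315.3, 324.4]), [309, 321, 14, 8, 43])
b (array([170.5,  58.1]), [153, 50, 36, 18, 194])
b (array([500.9,  93.3]), [492, 84, 20, 19, 159])
b (array([121.7, 108.8]), [106, 96, 31, 23, 240])
b (array([505.3, 112.4]), [497, 102, 15, 22, 228])
b (array([473.2, 138.8]), [458, 116, 23, 48, 101])
b (array([432.2, 171.5]), [424, 160, 19, 26, 97])
b (array([458.3, 196.4]), [444, 167, 28, 58, 253])
b (array([309.3, 216.9]), [302, 214, 16, 7, 46])
b (array([280.4, 219.9]), [275, 216, 10, 9, 59])
b (array([432.8, 266.1]), [416, 261, 30, 12, 125])
b (array([413.3, 279.6]), [409, 276, 9, 9, 66])
```

View pics/w1.png

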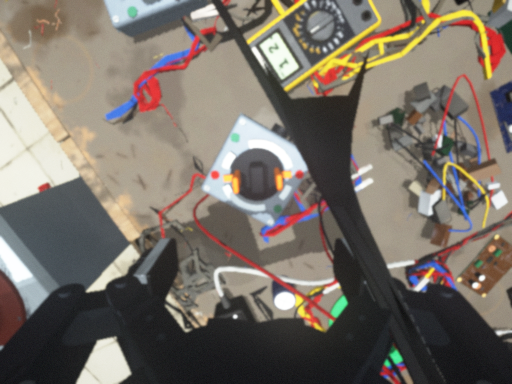

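The wrist view shows the orange tabs at about (236,181) and (279,178). A dark strap crosses the view from (225,0) to (420,384), so I'll compare with the first wrist picture and look from outside.

Run:
```python
from h import *
im,K,D,T=snap('scene','s2.png'); im2,_,_,_=snap('top','t2.png'); w=cv2.imread('pics/wrist0.png')
f=lambda i:cv2.resize(i,(400,300))
cv2.imwrite('pics/m2.png',np.vstack([np.hstack([f(im),f(im2)]),np.hstack([f(w),np.zeros((300,400,3),np.uint8)])]))
```

```text
(no output)
```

View pics/m2.png

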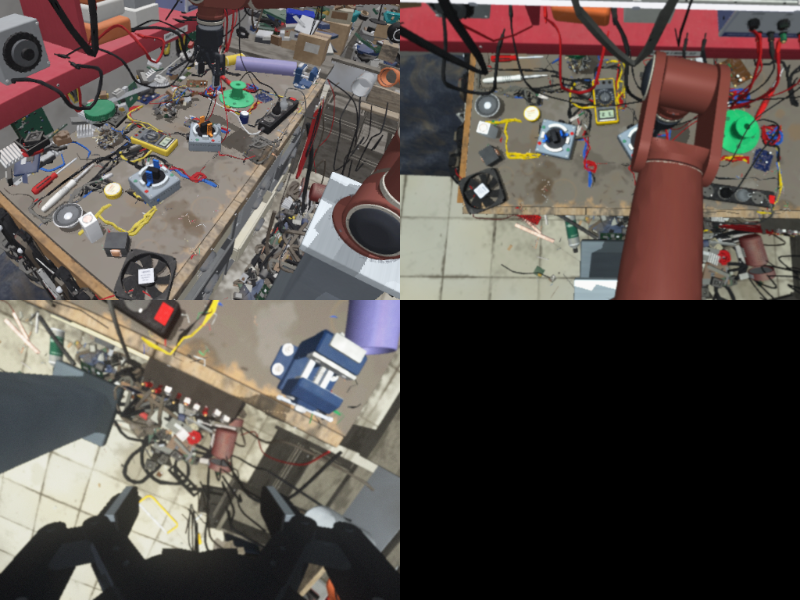

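Run:
```python
from h import *
im,K,D,T=snap('wrist','w2.png')
R=[]
for uv in ((235.6,180.9),(278.8,178.2)): R.append(plane(uv,.09,K,D,T)); print(R[-1])
m=(R[0]+R[1])/2;d=R[1]-R[0];print(m,np.linalg.norm(d),np.degrees(np.arctan2(d[1],d[0])))
for uv in ((215,175),(300,175)): print('red',plane(uv,.045,K,D,T))
print('cam',T.round(3))
crop=im[110:230,190:320]; cv2.imwrite('pics/c2.png',cv2.resize(crop,None,fx=5,fy=5,interpolation=cv2.INTER_CUBIC))
hsv=cv2.cvtColor(im,cv2.COLOR_BGR2HSV)
for b in blobs(im,(0,150,90),(6,255,255),8)+blobs(im,(170,150,90),(180,255,255),8):
    if 190<b[0][0]<320 and 110<b[0][1]<230: print('red',b, plane(b[0],.045,K,D,T))
```

```text
[ 0.5578757  -0.02953265  0.09      ]
[ 0.60054247 -0.04995879  0.09      ]
[ 0.57920908 -0.03974572  0.09      ] 0.04730412979198826 -25.582138870659
red [ 0.53058673 -0.01831411  0.045     ]
red [ 0.62413874 -0.07072596  0.045     ]
cam [[ 0.872 -0.468 -0.14   0.611]
 [-0.489 -0.836 -0.249  0.022]
 [-0.001  0.286 -0.958  0.374]
 [ 0.     0.     0.     1.   ]]
red (array([299.2, 173.7]), [297, 171, 6, 6, 27]) [ 0.62400725 -0.0687324   0.045     ]
red (array([214.5, 174.6]), [212, 172, 6, 6, 31]) [ 0.53030682 -0.01756452  0.045     ]
red (array([193.7, 181.3]), [186, 174, 18, 21, 48]) [ 0.50256338 -0.01196483  0.045     ]
red (array([311.3, 207.7]), [307, 204, 9, 9, 33]) [ 0.6175222  -0.11721669  0.045     ]
red (array([285.5, 224.9]), [269, 213, 34, 23, 87]) [ 0.57679371 -0.12228413  0.045     ]
red (array([296.5, 196. ]), [295, 193, 4, 7, 10]) [ 0.6077713  -0.09335305  0.045     ]
red (array([288.3, 221.7]), [266, 209, 43, 27, 168]) [ 0.58216137 -0.1200129   0.045     ]
```

View pics/c2.png

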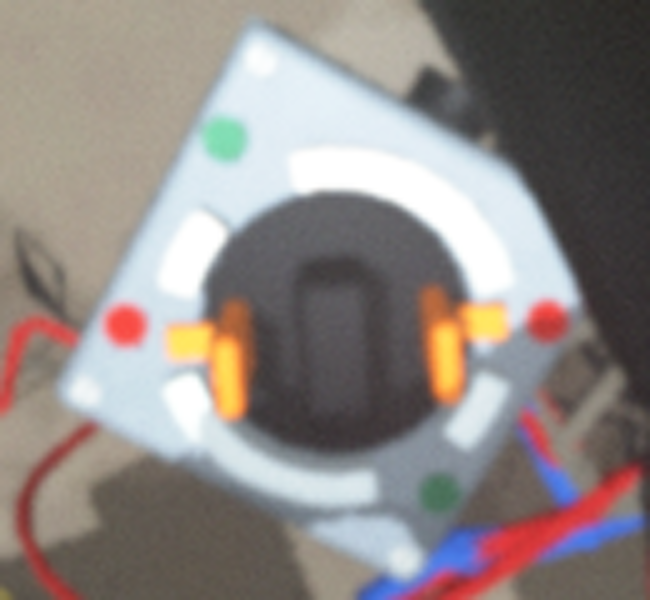

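The crop shows both tabs in their slots beside the red marks. The paddle tops are at full-frame pixels (236,186) and (279,183), and the red dots are at (214.5,174.6) and (299.2,173.7). Next I lower 50 mm for a second wrist view.

Request:
{"fn": "play_rows", "kwargs": {"series": [[1,[0,0,0.5],[0,0,0]],[1,[0,0,0.5],[0,0,0]],[1,[0,0,0],[0,0,0]]]}}

```text
t: 2.82
tool_pos: [0.5745, -0.0403, 0.1787]
tool_rot: [-2.708, -1.586, 0.006]
contact_force: [-0.1, 0.9, 0.0]
opening: 0.0851
grip_force: 0.0
```

```bash
cat > tops.py <<'E'
from h import *
def feats(im,box):
    x0,y0,x1,y1=box; h=cv2.cvtColor(im,cv2.COLOR_BGR2HSV)
    out={}
    for nm,lo,hi in (('o',(8,130,90),(25,255,255)),('r',(0,150,110),(5,255,255)),('r2',(172,150,90),(180,255,255))):
        out[nm]=[b for b in blobs(im,lo,hi,20) if x0<b[0][0]<x1 and y0<b[0][1]<y1]
    return out
E
python3 - <<'E'
from tops import *
o=ctrl.get_obs();print(o['t'],o['tool_pos'],o['contact_force'])
im,K,D,T=snap('wrist','w3.png')
p,_=cv2.projectPoints(np.array([[.577,-.041,.083]]),cv2.Rodrigues(T[:3,:3].T)[0],-T[:3,:3].T@T[:3,3],K,D); c=p[0,0]; print(c)
for k,v in feats(im,(c[0]-90,c[1]-90,c[0]+90,c[1]+90)).items():
    for b in v: print(k,b)
x,y=c.astype(int); x-=75;y-=70; print(x,y)
cv2.imwrite('pics/c3.png',cv2.resize(im[max(y,0):y+140,x:x+150],None,fx=4,fy=4,interpolation=cv2.INTER_CUBIC))
E
```

```text
2.825 [ 0.57450548 -0.04027746  0.17868506] [-0.14317138  0.88421384  0.03088613]
[258.16713823 192.77973245]
o (array([286.8, 189. ]), [280, 177, 19, 29, 296])
o (array([232.4, 192.6]), [220, 180, 20, 29, 300])
r (array([209.3, 184.7]), [206, 181, 8, 8, 47])
r (array([308.9, 183.9]), [306, 181, 7, 7, 41])
r (array([180.5, 197.8]), [157, 183, 41, 38, 97])
r (array([321.4, 221.3]), [317, 217, 11, 10, 39])
r (array([302.3, 230.7]), [299, 227, 9, 10, 32])
r (array([228. , 278.6]), [184, 228, 98, 90, 375])
r (array([283.5, 246.8]), [272, 238, 29, 15, 59])
r2 (array([346., 212.]), [333, 203, 35, 21, 92])
r2 (array([295.1, 237.2]), [269, 223, 51, 30, 247])
183 122
```

View pics/c3.png

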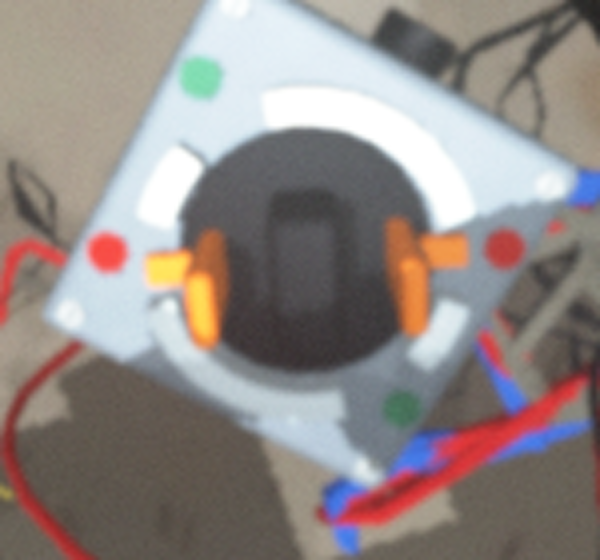

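The crop shows the paddle tops at full-frame pixels (234,200) and (286,196.5), and the red dots at (209,185) and (309,184).

Run:
```python
from h import *
m=imaging.get_image('wrist');o=ctrl.get_obs()
K=np.array([[m['fx'],0,m['cx']],[0,m['fy'],m['cy']],[0,0,1]]); D=np.array(m['D']);H=np.array(m['hand_eye'])
def TT(p,r):
    T=np.eye(4);T[:3,:3]=cv2.Rodrigues(np.array(r,float))[0];T[:3,3]=p;return T@H
A=TT((0.57603,-0.04054,0.23111),(-2.70620,-1.59523,0.00045));B=TT(o['tool_pos'],o['tool_rot'])
_,Kt,Dt,Tt=snap('top','t3.png')
_,Ks,Ds,Ts=snap('scene','s3.png')
def rep(n,l,r):
    m=(l+r)/2;d=r-l;print(n,l.round(4),r.round(4),'mid',m.round(4),'sep',np.linalg.norm(d[:2]).round(4),'ang',np.degrees(np.arctan2(d[1],d[0])).round(2))
P=[]
for a,b,t in (((236.2,185.8),(234,199.8),(306.6,185.4)),((279.6,183.0),(286.3,196.5),(314.4,168.5))):
    print(tri([ray(a,K,D,A),ray(b,K,D,B)])[0],tri([ray(a,K,D,A),ray(b,K,D,B),ray(t,Kt,Dt,Tt)]))
rep('tops w3',plane((234,199.8),.095,K,D,B),plane((286.3,196.5),.095,K,D,B))
rep('tops w2',plane((236.2,185.8),.095,K,D,A),plane((279.6,183),.095,K,D,A))
rep('red w3',plane((209.3,184.7),.045,K,D,B),plane((308.9,183.9),.045,K,D,B))
rep('red w2',plane((214.5,174.6),.045,K,D,A),plane((299.2,173.7),.045,K,D,A))
print([tri([ray(a,K,D,A),ray(b,K,D,B)])[0] for a,b in (((214.5,174.6),(209.3,184.7)),((299.2,173.7),(308.9,183.9)))])
# red dots top view crop px (243,88),(141,270)/5
rep('red top',plane((270+141/5,145+270/5),.045,Kt,Dt,Tt),plane((270+243/5,145+88/5),.045,Kt,Dt,Tt))
print(o['tool_pos'],o['tool_rot'])
```

```text
[ 0.55487352 -0.03661701  0.08311681] (array([ 0.55618466, -0.03422787,  0.08979761]), [np.float64(0.000807692086809489), np.float64(0.0015668928416493267), np.float64(0.001799874353946871)])
[ 0.60063497 -0.04986528  0.10894804] (array([ 0.59895023, -0.05459133,  0.08791585]), [np.float64(0.0009247514543646597), np.float64(0.002795183455148714), np.float64(0.0034532253290617573)])
tops w3 [ 0.5583 -0.0343  0.095 ] [ 0.601  -0.0545  0.095 ] mid [ 0.5796 -0.0444  0.095 ] sep 0.0473 ang -25.41
tops w2 [ 0.5565 -0.0337  0.095 ] [ 0.599  -0.0536  0.095 ] mid [ 0.5778 -0.0437  0.095 ] sep 0.0469 ang -25.09
red w3 [ 0.532  -0.0185  0.045 ] [ 0.6267 -0.0704  0.045 ] mid [ 0.5793 -0.0445  0.045 ] sep 0.108 ang -28.72
red w2 [ 0.5301 -0.0178  0.045 ] [ 0.6241 -0.0684  0.045 ] mid [ 0.5771 -0.0431  0.045 ] sep 0.1067 ang -28.28
[array([ 0.52388924, -0.02175157,  0.01794434]), array([ 0.62320138, -0.0552653 ,  0.09174403])]
red top [ 0.5299 -0.0182  0.045 ] [ 0.6225 -0.0694  0.045 ] mid [ 0.5762 -0.0438  0.045 ] sep 0.1058 ang -28.93
[ 0.57636093 -0.04062229  0.18189719] [2.71011182e+00 1.58851952e+00 4.95390000e-04]
```

The axis is about (0.577, -0.044). The tab tops measure about 0.09 m high and 47 mm apart between centres, against an expected 0.095 m and 48 mm. The tabs lie at -25°, and the red marks at -28.6°. I align with them and descend.

Request:
{"fn": "play_rows", "kwargs": {"series": [[1,[-0.05,0.05,0.3],[0,0,-0.5]],[1,[0,0,0.5],[0,0,0]],[1,[0,0,0.5],[0,0,0]],[1,[0,0,0.4],[0,0,0]],[1,[0,0,0.2],[0,0,0]],[1,[0,0,0],[0,0,0]],[1,[0,0,0],[0,0,0]]], "force": 40}}

```text
t: 3.9
tool_pos: [0.5779, -0.0441, 0.0874]
tool_rot: [2.651, 1.683, 0.002]
contact_force: [0.9, -0.5, 0.7]
opening: 0.0853
grip_force: 0.0
```

Run:
```python
from h import *
im,K,D,T=snap('wrist','w4.png'); o=ctrl.get_obs(); print(o['t'],o['tool_pos'],o['tool_rot'],o['contact_force'])
cv2.imwrite('pics/c4.png',im[100:384,80:440])
for b in blobs(im,*ORANGE,60): print(b)
```

```text
3.95 [ 0.57798115 -0.04416471  0.0875848 ] [2.65130290e+00 1.68249211e+00 2.36881282e-03] [-0.08850791 -0.60084464 -0.72204774]
(array([449.8,   8.5]), [427, 2, 50, 18, 81])
(array([384.1,  47.5]), [365, 40, 45, 17, 107])
(array([212. , 228.1]), [195, 206, 30, 51, 863])
(array([294.2, 228.2]), [283, 206, 30, 51, 822])
```

View pics/c4.png

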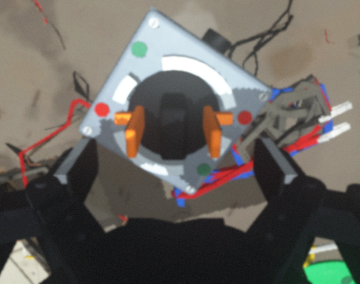

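The tabs now lie level between the open fingers, both blobs at row 228 in the full frame. I'll check the centring in tool coordinates.

Run:
```python
from h import *
im,K,D,T=snap('wrist','w5.png'); o=ctrl.get_obs(); R=cv2.Rodrigues(o['tool_rot'])[0]
h=cv2.cvtColor(im,cv2.COLOR_BGR2HSV); m=cv2.inRange(h,*ORANGE)
tool=lambda uv,z:R.T@(plane(uv,z,K,D,T)-o['tool_pos'])*1000
for x0,x1 in ((195,225),(283,313)):
    ys,xs=np.nonzero(m[206:257,x0:x1]); yb=ys.max()+206
    s=xs[ys+206>=yb-6]+x0; print('bottom edge of top',yb,s.min(),s.max(),tool((s.mean(),yb-4),.095))
    V=h[206:257,x0:x1,2][m[206:257,x0:x1]>0]; print(np.percentile(V,[10,50,90]))
for b in blobs(im,(0,150,90),(5,255,255),25):
    if 160<b[0][0]<340 and 190<b[0][1]<240: print('red',b[0],tool(b[0],.045))
```

```text
bottom edge of top 256 207 217 [ -3.70241394 -24.63975214  -7.53056162]
[136. 169. 249.]
bottom edge of top 256 289 298 [-3.68939855 22.37735386 -7.43923836]
[123. 154. 223.]
red [181.4 209.3] [  3.74044611 -54.37263805  42.41559382]
red [324.4 217.5] [-2.74037708 51.99575922 42.6188721 ]
```

Request:
{"fn": "play_rows", "kwargs": {"series": [[1,[0.02,-0.02,0.2],[0,0,0]],[1,[0,0,0.2],[0,0,0]],[0.2,[0,0,0],[0,0,0]],[0.2,[0,0,0],[0,0,0]],[0.2,[0,0,0],[0,0,0]],[0.2,[0,0,0],[0,0,0]],[0.2,[0,0,0],[0,0,0]],[0.2,[0,0,0],[0,0,0]]], "force": 40}}

```text
t: 5.0
tool_pos: [0.5773, -0.0428, 0.069]
tool_rot: [2.652, 1.683, 0.001]
contact_force: [-5.6, 0.9, 10.9]
opening: 0.0268
grip_force: 41.3
```

Request:
{"fn": "play_rows", "kwargs": {"series": [[0.2,[0,0,0],[0,0,0.5]],[0.2,[0,0,0],[0,0,0.5]],[0.2,[0,0,0],[0,0,0.5]],[0.2,[0,0,0],[0,0,0.5]],[0.2,[0,0,0],[0,0,0]]]}}

```text
t: 5.62
tool_pos: [0.5771, -0.0426, 0.069]
tool_rot: [-2.861, -1.297, -0.0]
contact_force: [-6.2, 1.3, 11.8]
opening: 0.0267
grip_force: 41.4
```

Run:
```python
from h import *
im,K,D,T=snap('wrist','w6.png'); o=ctrl.get_obs(); print(o['tool_pos'],o['tool_rot'],o['contact_force'],o['wrist_torque'],o['opening'],o['grip_force'])
cv2.imwrite('pics/c6.png',cv2.resize(im[180:384,130:380],None,fx=2.5,fy=2.5))
```

```text
[ 0.57706709 -0.04262669  0.06897022] [-2.86098483e+00 -1.29770699e+00 -1.05588321e-04] [-5.5170499   1.18976184 11.17098857] [ 0.29859614  1.04114707 -0.08327087] 0.027045284135744262 41.43073797225952
```

View pics/c6.png

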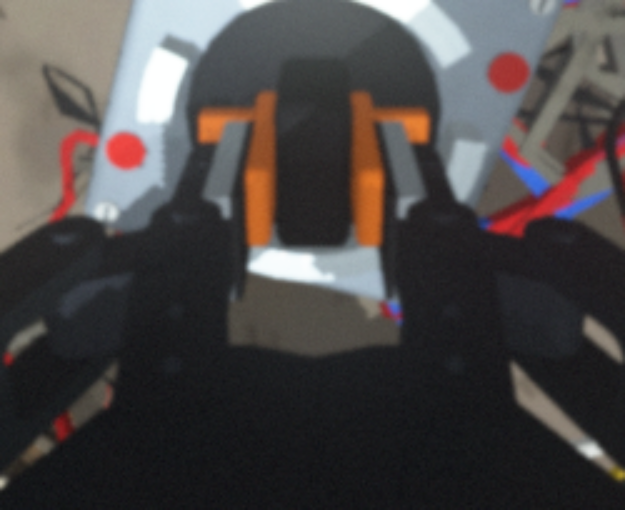

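The picture shows both tabs pinched fully in and the knob turning with the gripper, with its bosses now past the red dots. About 47° remains.

Request:
{"fn": "play_rows", "kwargs": {"series": [[0.2,[0,0,0],[0,0,0.6]],[0.2,[0,0,0],[0,0,0.6]],[0.2,[0,0,0],[0,0,0.6]],[0.2,[0,0,0],[0,0,0.6]],[0.2,[0,0,0],[0,0,0.6]],[0.2,[0,0,0],[0,0,0.6]],[0.2,[0,0,0],[0,0,0.6]],[0.2,[0,0,0],[0,0,0.6]]]}}

```text
t: 6.68
tool_pos: [0.5768, -0.0421, 0.0689]
tool_rot: [-3.128, -0.281, 0.001]
contact_force: [-7.0, 3.9, 12.4]
opening: 0.0269
grip_force: 41.7
```

Request:
{"fn": "play_rows", "kwargs": {"series": [[0.2,[0,0,0],[0,0,0.6]],[0.2,[0,0,0],[0,0,0.5]],[0.2,[0,0,0],[0,0,0]],[0.2,[0,0,0],[0,0,0]]]}}

```text
t: 7.18
tool_pos: [0.5768, -0.0419, 0.069]
tool_rot: [-3.14, -0.044, 0.001]
contact_force: [-7.8, 3.7, 12.3]
opening: 0.0267
grip_force: 41.7
```

Run:
```python
from h import *
o=ctrl.get_obs();r=o['tool_rot'];a=np.degrees(np.arctan2(r[1],r[0]));print('y yaw',(2*a-90)%180-180,o['tool_pos'],o['contact_force'],o['wrist_torque'],o['opening'])
```

```text
y yaw -88.39946053236332 [ 0.57676629 -0.04192913  0.06896256] [-7.84697786  3.71326252 12.32101667] [ 0.57342836  1.21420261 -0.05469024] 0.026670613327643162
```

Request:
{"fn": "play_rows", "kwargs": {"series": [[1,[0,0,0],[0,0,0]],[1,[0,0,0],[0,0,0]],[1,[0,0,0],[0,0,0]],[1,[0,0,0],[0,0,0]],[1,[0,0,-0.4],[0,0,0]],[1,[0,0,-0.8],[0,0,0]],[1,[0,0,-0.8],[0,0,0]],[1,[0,0,0],[0,0,0]]]}}

```text
t: 8.18
tool_pos: [0.5799, -0.0433, 0.1731]
tool_rot: [3.139, 0.044, 0.017]
contact_force: [0.2, -0.4, 0.1]
opening: 0.0854
grip_force: 0.0
```

Request:
{"fn": "play_rows", "kwargs": {"series": [[1,[0,0,0],[0,0,0]],[1,[0,0,0],[0,0,0]]]}}

```text
t: 8.43
tool_pos: [0.5758, -0.0425, 0.165]
tool_rot: [-3.141, -0.044, 0.004]
contact_force: [0.1, 0.5, -0.1]
opening: 0.0854
grip_force: 0.0
```

Run:
```python
from h import *
im,K,D,T=snap('wrist','w7.png'); s,_,_,_=snap('scene','s7.png'); o=ctrl.get_obs(); print(o['t'],o['tool_pos'],o['contact_force'],o['opening'])
a=cv2.resize(im[120:280,170:350],None,fx=2.5,fy=2.5); b=cv2.resize(s[190:250,160:240],None,fx=4,fy=4)
c=np.zeros((400,320,3),np.uint8); c[:240]=b; cv2.imwrite('pics/c7.png',np.hstack([a,c]))
R=cv2.Rodrigues(o['tool_rot'])[0]
tool=lambda uv,z:R.T@(plane(uv,z,K,D,T)-o['tool_pos'])*1000
for b in blobs(im,*ORANGE,60): print(b)
for b in blobs(im,(65,60,60),(90,255,255),20): print('g',b[0],tool(b[0],.045))
```

```text
8.525 [ 0.57581208 -0.04249203  0.16489187] [-0.16485169 -0.19161452  1.07699243] 0.08557719190090449
(array([194.9,  33.3]), [189, 9, 18, 46, 112])
(array([226.1, 193. ]), [214, 180, 20, 31, 313])
(array([283.5, 193.1]), [276, 180, 21, 31, 361])
(array([480.6, 216.8]), [469, 211, 21, 12, 73])
(array([458.7, 220.1]), [448, 216, 20, 12, 68])
g [79.7 87. ] [  99.03632347 -165.66331625  119.74206489]
g [492.9 141.1] [ 49.80414004 244.89453205 119.63249356]
g [202.5 185.7] [  1.70562152 -52.53804195 119.9175528 ]
g [306.6 186.3] [  1.17619676  53.69183388 119.85922306]
g [495.1 188.2] [ -0.3336612  260.4976904  119.74684467]
g [497.6 200. ] [-13.76889045 267.32909407 119.77599921]
g [ 43.4 208.5] [ -23.93570776 -230.16630445  120.0802207 ]
```

View pics/c7.png

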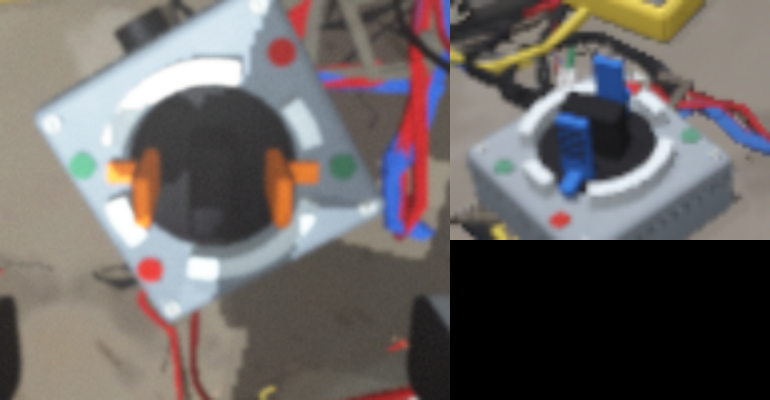

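The orange tabs have sprung out into the slots at the green marks, which are at crop pixels (82,165) and (342,165). The blue knob still points at its red mark, and the robot is clear of everything.

```bash
python3 -c "from h import *; print(ctrl.finish_job())"
```

```text
the job is handed in; nothing more can be done
None
```

The orange-tabbed isolator is switched on, with its tabs sprung out and locked at the green marks; the blue knob was left off, the gripper was clear of everything, and the job was handed in after about 8.5 s on the robot's clock.

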